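# Feed one blank and slide it into the stop bay

### The arm

A 6-joint arm with a two-finger parallel gripper is mounted at the origin on a cart in front of the work surface, level with it; the furniture and walls round the work are solid. World frame = base frame: x ahead of the robot, y to its left, z up, the work surface at z = 0. Lengths are in m, angles in rad, forces in N, time in s.
With the tool pointing down it reaches from about 0.275 to 0.975 m from the base axis. Payload 8.4 kg.
Tool frame: the origin (TCP) lies on the mounting face of the last link; the fingertips stand 190 mm ahead of it and the grasp point (between the pads) lies 171 mm ahead of it (env.finger_overhang is the distance from the TCP to the fingertips, in m); z points along the fingers, y is the line along which they close (so a half turn about z gives the same grasp; the last joint's range is limited). The gripper opens to 92 mm and grips with 3 to 60 N. Pads are 20 mm wide; open, the fingers measure 128 mm over their backs; the gripper's body (75 mm by 189 mm) begins 69 mm behind the grasp point.
Start: joints at [1.155, 0.353, 1.633, -0, 1.155, -0.002], TCP at [0.251, 0.572, 0.405] pointing down, gripper open.
Joint ranges: [-2.63, 2.63], [-0.92, 2.1], [0.06, 2.66], [-1.3, 4.44], [0, 2.69], [-3.02, 3.02]. Speed limits (rad/s): [2.22, 2.22, 2.79, 3.14, 3.14, 3.14].

### API

Orientations are given as [roll, pitch, yaw] about the fixed x, y, z axes, in that order (R = Rz(yaw) Ry(pitch) Rx(roll)).
In Python, from cell import env gives the robot as it stands.
- The arm moves only by the tool drive_tool, never from a script. Its argument "targets" is a list of rows, each a list of 2 entries, a list of its own where there are three numbers: the shift along the tool's x, y, z in units of 100 mm (1.0 is 100 mm), then the turn, a rotation vector about the tool's x, y, z in units of 90 degrees (1.0 is 90 degrees). In form: [[[tx, ty, tz], [ax, ay, az]], ...]. A call has 1 to 20 rows; each row is the pose to reach, as a shift and turn from the pose commanded when the call began, along the tool's axes at that moment; what a row does not reach only later rows make up. A row lasts 1/12 s, in which the tool goes at most 41.7 mm and 7.16 degrees, less where a joint would pass 70% of its speed; a pose out of reach is approached as far as the arm can. A call with a number of a shift or a turn outside -1 to 1 is refused whole. A call with a gripper value outside its range is refused whole. "jaw" is the closure, from -1 (fully open) to 1 (shut), so that 0 is half open, set as the call begins (left out, the last holds). The fingers move at their own pace and stop on an object; the grip force is fixed at half the most. Time passes only in rows, so rows that repeat a pose let the fingers close. It gives the time, the measured TCP pose, the force, the opening and the grip force at its end, in the units of the state.
- env.sense(): the state, without advancing time (a new reading comes with each control period).
- env.snapshot(name): name is "scene" or "side" or "wrist"; returns a dict with "pixels" (480x640x3 uint8, red, green, blue), "camera_matrix" (3x3 intrinsics, pixels), "cam_to_world" (4x4, takes a point from camera to world coordinates); the wrist camera has in their place "hand_eye" (4x4, takes a point from camera to tool coordinates, whose origin is the TCP and whose axes are the flange's). Camera axes: x right, y down, z forward; pixel columns grow to the right and rows downward; lengths in m; the calibration is good to about 2 mm. A picture is of the moment at which its call begins: read the wrist's pose just before it. There is no depth.
- env.job_done(): hands the job in; it is judged then, once.
The state is a dict: "time": time; "joints": joint angles; "qvel": joint speeds; "tau": joint torques, N m; "tool_pos": TCP position; "eef_rot": TCP orientation; "force": force on the tool from outside, world axes, zero at the start; "moment": the same for the moment, N m; "grip_width": finger opening in m; "grip_force": force on a finger pad.
Only numpy, scipy, OpenCV 4.12 (cv2) and the standard library are available. Lean on these libraries where they do the work, as an engineer would, in place of code of your own. Each camera call takes 0.05 s, during which the arm holds its last target. There are 200 camera calls.

### The job

Press the blank feeder's plunger once, all the way down, and let it come fully back up, so that a single round blank comes out of the front. Then push that blank aside along the bench with the fingertips, without lifting it, into the small three-sided stop bay until it lies flat against the bay's end stop. Leave the other blanks in the feeder and do not disturb the jar, the wax block or the pliers.

Things in the scene. Friction and masses are not known exactly. Their poses are not given: they have to be found in the camera images.
- feeder: Grey feeder fixed to the bench. Origin: on the bench under the axis of its open-topped square magazine, 44 mm wide (local y), 40 long (x), 46 high; low tail behind it (17 high) to x = +87; plunger block on its right (y -21 to -63). Outlet toward local -x, its face at x = -20. Open below: blanks stand on the bench. A full press slides the lowest one out to about x = -53; the next then drops.
- plunger_top (a point): Centre of the top face of the plunger's black round head, 34 mm in diameter, at local x = +8, y = -42 mm of the feeder; 56 mm above the bench when up. It is pressed straight down. (Keep the arm clear of the cabinet behind: its shelf overhangs the bench from world x = 0.60 m, 0.30 m up, and its right side panel stands at y = -0.39 m.)
- plunger (a joint): Travel of the plunger in m: 0 up, 0.022 fully down. A spring returns it: about 5 N at the top and 10 N at the bottom, with a few N more for the blanks and when moved fast. The pusher that drives the blank out moves 2.5 times as far.
- blank_a_center (a point): Centre (6 mm above its underside) of the lowest blank in the magazine, the one that is ejected: a plain aluminium disc 30 mm in diameter, 12 mm thick, 30 g, lying flat.
- blank_b_center (a point): Centre of the second blank in the magazine, of the same size; it must stay in the magazine.
- blank_c_center (a point): Centre of the third blank in the magazine, of the same size; it must stay in the magazine.
- bay: Steel stop bay fixed to the bench left of the feeder: U of three walls 14 mm high, 7 thick, no floor. Inside 56 mm wide (local y), 33 deep (x). Mouth toward local -x, roughly facing the feeder. Origin: on the bench, midway between the side walls, where a blank's centre is when it touches the stop. Stop face at x = +15 mm, tips of the side walls at x = -18 mm.
- flux_jar_center (a point): Centre of a round jar, 46 mm in diameter, 41 mm high, standing loose on the bench; a bystander.
- wax_block_center (a point): Centre of a loose wax block, 32 x 61 x 18 mm; a bystander.
- pliers_center (a point): Centre of loose pliers lying flat, 128 x 51 x 10 mm; a bystander.

How it is judged:
On the way, in this order (a step that is already met when the one before it is completed fails the run):
1. the plunger is pressed all the way down (at least 20 of 22 mm) (value of joint plunger above 0.02 m), for 0.05 s.
2. the plunger is back up and the first blank lies wholly outside the feeder (value of joint plunger below 0.002 m and x of blank_a_center in the frame of feeder below -0.035 m), for 0.1 s.
At the end, for the whole second after the job is handed in: The first blank lies flat on the bench inside the bay, touching the end stop or at most 5 mm short of it; the other two blanks lie in the magazine, moved down one place; the plunger is fully up (within 2 mm) (x of blank_a_center in the frame of bay between -0.005 and 0.003 m and y of blank_a_center in the frame of bay between -0.0155 and 0.0155 m and height (world z) of blank_a_center below 0.009 m and angle between blank_a_center's own z axis and vertical below 0.1 rad and distance between blank_a_center and bay below 0.02 m and horizontal distance between each of blank_b_center, blank_c_center and feeder below 0.008 m and height (world z) of blank_b_center below 0.012 m and height (world z) of blank_c_center below 0.024 m and value of joint plunger below 0.002 m).
It fails at once if the blank is lifted (more than 8 mm) or stood on edge (height (world z) of blank_a_center above 0.014 m or angle between blank_a_center's own z axis and vertical above 0.6 rad).
It fails at once if a second blank leaves the magazine, or is lifted out (horizontal distance between any of blank_b_center, blank_c_center and feeder above 0.012 m or height (world z) of blank_c_center above 0.045 m).
It fails at once if the jar, the wax block or the pliers are moved more than 15 mm (distance of any of flux_jar_center, wax_block_center, pliers_center from where it was at the start of the episode above 0.015 m).
It also fails if it takes over 64 s, if anything falls off the work surface, if the arm or the gripper's body presses on something with over 40 N, if the wrist force passes 120 N, or if a joint passes its speed limit or range.

## Working session

There is one attempt and no reset: what is moved stays moved. The work goes in short steps, Python scripts to look and compute and a tool call to move; the robot and the scene stay as the last step left them, time stands still between calls to the robot, and variables do not carry over. Pictures are saved under pics/ and viewed, at most 10 in all, crops included, and the job is handed in when it is done.

Besides the shell and the picture viewer there is one more tool, called after ">>>" as name(argument=value, ...) on one line, values as JSON. drive_tool: Moves the arm, as the interface text tells. Shifts and turns lie within -1 to 1; 1 stands for 100 mm of shift or 90 degrees of turn. Its arguments: {"type":"object","properties":{"targets":{"type":"array"},"jaw":{"type":"number"}},"required":["targets"]}

```bash
mkdir -p pics; cat > h.py <<'E'
import numpy as np,cv2,json
from cell import env
def snap(n,f):
    s=env.sense(); d=env.snapshot(n)
    cv2.imwrite(f'pics/{f}.png',d['pixels'][:,:,::-1])
    K=np.array(d['camera_matrix'])
    if 'cam_to_world' in d: T=np.array(d['cam_to_world'])
    else:
        from scipy.spatial.transform import Rotation as R
        W=np.eye(4);W[:3,:3]=R.from_euler('xyz',s['eef_rot']).as_matrix();W[:3,3]=s['tool_pos'];T=W@np.array(d['hand_eye'])
    np.savez(f'pics/{f}.npz',K=K,T=T)
def ray(f,uv):
    d=np.load(f'pics/{f}.npz');r=d['T'][:3,:3]@np.linalg.inv(d['K'])@[uv[0],uv[1],1];return d['T'][:3,3],r
def atz(f,uv,z):
    o,r=ray(f,uv);return o+r*(z-o[2])/r[2]
def tri(*fu):
    A=np.zeros((3,3));b=np.zeros(3)
    for f,uv in fu:
        o,r=ray(f,uv);r=r/np.linalg.norm(r);P=np.eye(3)-np.outer(r,r);A+=P;b+=P@o
    return np.linalg.solve(A,b)
def proj(f,p):
    d=np.load(f'pics/{f}.npz');c=d['K']@(np.linalg.inv(d['T'])@np.append(p,1))[:3];return c[:2]/c[2]
E
python3 - <<'E'
from h import *
snap('scene','s1');snap('side','d1')
a=cv2.imread('pics/s1.png');b=cv2.imread('pics/d1.png')
print(env.sense())
print(np.load('pics/s1.npz')['T'],np.load('pics/d1.npz')['T'])
E
```

```text
{'time': 0.1, 'joints': array([ 1.15466288e+00,  3.53593224e-01,  1.63404291e+00, -3.30055561e-05,
        1.15520726e+00, -2.38562245e-03]), 'qvel': array([-0.00032377, -0.0008507 , -0.00235071, -0.00122165,  0.00050863,
       -0.00127696]), 'tau': array([ 7.23546891e-04, -5.94906306e+01, -3.34929228e+01,  6.97487011e-02,
        1.82654540e-02,  3.94258075e-05]), 'tool_pos': array([0.25119135, 0.57207783, 0.40403688]), 'eef_rot': array([-3.14034184e+00,  2.71954999e-05,  2.72785819e+00]), 'force': array([-0.22431469,  0.67917692,  0.51478109]), 'moment': array([-0.000457  ,  0.03297615,  0.05641012]), 'grip_force': 0.0, 'grip_width': 0.09225931907678381}
[[ 0.71499357 -0.28010572  0.64056614 -0.2545788 ]
 [-0.69903298 -0.30176493  0.6482984  -0.81576489]
 [ 0.01170831 -0.91130605 -0.41156312  0.52648595]
 [ 0.          0.          0.          1.        ]] [[ 0.67989299 -0.41402358  0.60525201 -0.19960161]
 [-0.73314715 -0.36631277  0.57298361 -0.70824922]
 [-0.01551718 -0.83330632 -0.55259369  0.68015505]
 [ 0.          0.          0.          1.        ]]
```

View pics/s1.png

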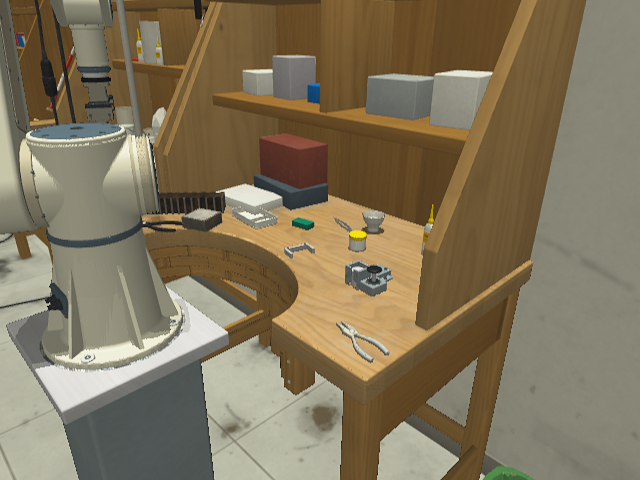

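View pics/d1.png

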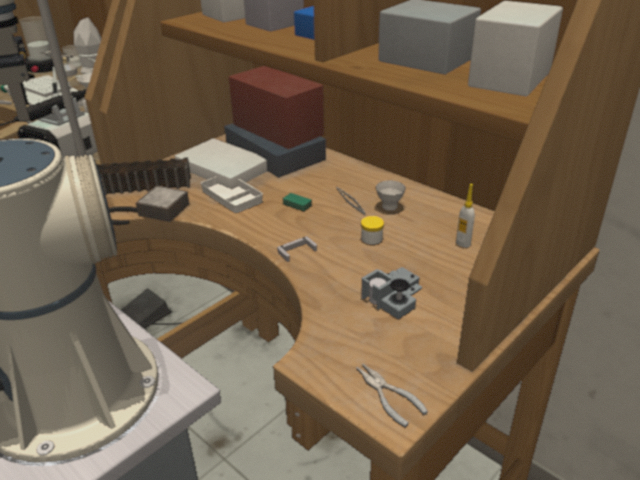

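The scene view shows the feeder near (368,277), the bay at (299,249), the jar at (357,240), the wax at (303,223) and the pliers at (362,340). In the side view the feeder is at (390,290), the bay at (297,247) and the jar at (372,230). I'll enlarge both.

```bash
python3 - <<'E'
from h import *
a=cv2.imread('pics/s1.png')[215:305,270:403];b=cv2.imread('pics/d1.png')[200:325,270:437]
cv2.imwrite('pics/c1.png',np.vstack([cv2.resize(a,(798,540),interpolation=2)]))
cv2.imwrite('pics/c2.png',cv2.resize(b,None,fx=4.7,fy=4.7,interpolation=2))
for f,q in [('s1',(368,277)),('d1',(390,290)),('s1',(299,249)),('d1',(297,247)),('s1',(362,340)),('d1',(388,393))]: print(f,q,atz(f,q,.01).round(3))
E
```

```text
s1 (368, 277) [ 0.495 -0.211  0.01 ]
d1 (390, 290) [ 0.495 -0.212  0.01 ]
s1 (299, 249) [0.481 0.011 0.01 ]
d1 (297, 247) [0.481 0.007 0.01 ]
s1 (362, 340) [ 0.302 -0.361  0.01 ]
d1 (388, 393) [ 0.303 -0.357  0.01 ]
```

View pics/c2.png

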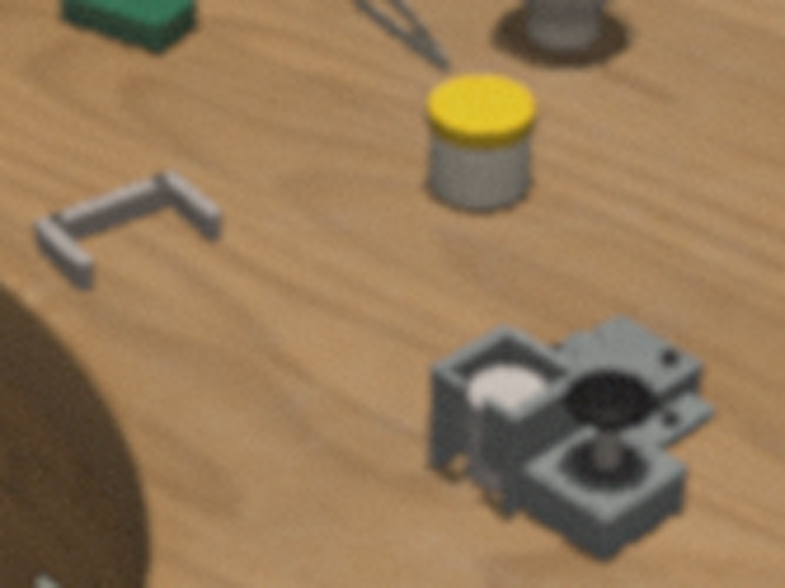

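View pics/c1.png

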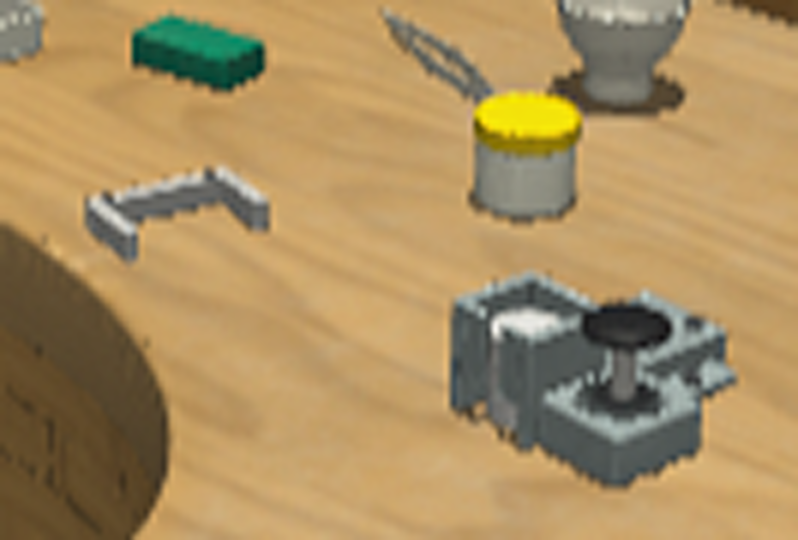

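```bash
python3 - <<'E'
from h import *
C=lambda u,v:('s1',(270+(u+.5)/6-.5,215+(v+.5)/6-.5)); D=lambda u,v:('d1',(270+(u+.5)/4.7-.5,200+(v+.5)/4.7-.5))
P={'plunger':((627,324),(609,395)),'blanktop':((528,322),(508,388)),'magleft':((454,298),(434,370)),'magfar':((530,274),(505,330)),
'bayLB':((90,203),(38,224)),'bayLtip':((133,234),(88,266)),'bayRB':((218,170),(167,175)),'bayRtip':((267,203),(217,220)),
'jartop':((527,115),(481,105)),'wax':((198,48),(130,10))}
for k,(c,d) in P.items():
    print(k,tri(C(*c),D(*d)).round(4),atz(*C(*c),.014).round(4),atz(*D(*d),.014).round(4))
E
```

```text
plunger [ 0.4744 -0.244   0.052 ] [ 0.5317 -0.1978  0.014 ] [ 0.5161 -0.2164  0.014 ]
blanktop [ 0.4621 -0.2076  0.0434] [ 0.5044 -0.17    0.014 ] [ 0.494  -0.1851  0.014 ]
magleft [ 0.4421 -0.1887  0.0534] [ 0.4984 -0.1358  0.014 ] [ 0.484  -0.1567  0.014 ]
magfar [ 0.4821 -0.1902  0.0502] [ 0.5369 -0.1422  0.014 ] [ 0.5224 -0.161   0.014 ]
bayLB [0.4491 0.029  0.0156] [0.4502 0.032  0.014 ] [0.4517 0.0303 0.014 ]
bayLtip [ 0.4387 -0.0111  0.0184] [ 0.4434 -0.0036  0.014 ] [ 0.4442 -0.007   0.014 ]
bayRB [0.5067 0.0106 0.0195] [0.5135 0.0201 0.014 ] [0.5139 0.016  0.014 ]
bayRtip [ 0.4956 -0.0305  0.021 ] [ 0.5056 -0.0195  0.014 ] [ 0.5032 -0.0234  0.014 ]
jartop [ 0.6066 -0.0782  0.0443] [ 0.6595 -0.0314  0.014 ] [ 0.6462 -0.0487  0.014 ]
wax [0.5929 0.1184 0.0215] [0.6039 0.1326 0.014 ] [0.6033 0.1272 0.014 ]
```

>>> drive_tool(targets=[[[-0.73,-0.96,0],[0,0,0]],[[-0.73,-0.96,0],[0,0,0]],[[-0.73,-0.96,0],[0,0,0]],[[-0.73,-0.96,0],[0,0,0]]], jaw=1)

```text
time: 0.43
tool_pos: [0.2798, 0.4499, 0.4038]
eef_rot: [-3.137, 0.001, 2.726]
force: [1.0, 0.7, 0.4]
grip_width: 0.067
grip_force: 0.0
```

>>> drive_tool(targets=[[[-0.73,-0.96,0],[0,0,0]],[[-0.73,-0.96,0],[0,0,0]],[[-0.73,-0.96,0],[0,0,0]],[[-0.73,-0.96,0],[0,0,0]]])

```text
time: 0.77
tool_pos: [0.3079, 0.3331, 0.4041]
eef_rot: [-3.138, 0.0, 2.726]
force: [0.7, 0.3, -0.5]
grip_width: 0.0408
grip_force: 0.0
```

>>> drive_tool(targets=[[[-0.73,-0.96,0],[0,0,0]],[[-0.73,-0.96,0],[0,0,0]],[[-0.73,-0.96,0],[0,0,0]],[[-0.73,-0.96,0],[0,0,0]]])

```text
time: 1.1
tool_pos: [0.3364, 0.2164, 0.4044]
eef_rot: [-3.139, 0.001, 2.725]
force: [0.1, -0.6, -0.4]
grip_width: 0.0139
grip_force: 0.0
```

>>> drive_tool(targets=[[[-0.73,-0.96,0],[0,0,0]],[[-0.73,-0.96,0],[0,0,0]],[[-0.73,-0.96,0],[0,0,0]],[[-0.73,-0.96,0],[0,0,0]]])

```text
time: 1.43
tool_pos: [0.3653, 0.0993, 0.4048]
eef_rot: [-3.14, 0.001, 2.724]
force: [-0.5, 0.4, -0.2]
grip_width: 0.0006
grip_force: 0.0
```

>>> drive_tool(targets=[[[-0.73,-0.96,0],[0,0,0.9]],[[-0.73,-0.96,0],[0,0,0.9]],[[-0.73,-0.96,0],[0,0,0.9]],[[-0.73,-0.96,0],[0,0,0.9]],[[-0.73,-0.96,0],[0,0,0.9]],[[-0.73,-0.96,0],[0,0,0.9]],[[-0.73,-0.96,0],[0,0,0.9]],[[-0.73,-0.96,0],[0,0,0.9]],[[-0.73,-0.96,0],[0,0,0.9]],[[-0.73,-0.96,0],[0,0,0.9]],[[-0.73,-0.96,0],[0,0,0.9]],[[-0.73,-0.96,0],[0,0,0.9]],[[-0.73,-0.96,0],[0,0,0.9]]])

```text
time: 2.52
tool_pos: [0.393, -0.0131, 0.4047]
eef_rot: [-3.142, -0.0, 1.313]
force: [0.4, -0.6, -0.1]
grip_width: 0.0005
grip_force: 0.0
```

```bash
python3 - <<'E'
from h import *
snap('wrist','w1')
for p in [(.464,-.209,.05),(.475,0,.014),(.472,-.244,.056),(.411,-.21,.006)]: print(p,proj('w1',np.array(p)).round(0))
d=np.load('pics/w1.npz');print(d['T'].round(3),d['K'])
E
```

```text
(0.464, -0.209, 0.05) [442. 395.]
(0.475, 0, 0.014) [401. 168.]
(0.472, -0.244, 0.056) [459. 428.]
(0.411, -0.21, 0.006) [379. 380.]
[[ 0.967 -0.246 -0.069  0.411]
 [-0.256 -0.93  -0.263  0.06 ]
 [ 0.     0.272 -0.962  0.385]
 [ 0.     0.     0.     1.   ]] [[421.12168464   0.         312.54972647]
 [  0.         421.12168464 236.81159198]
 [  0.           0.           1.        ]]
```

View pics/w1.png

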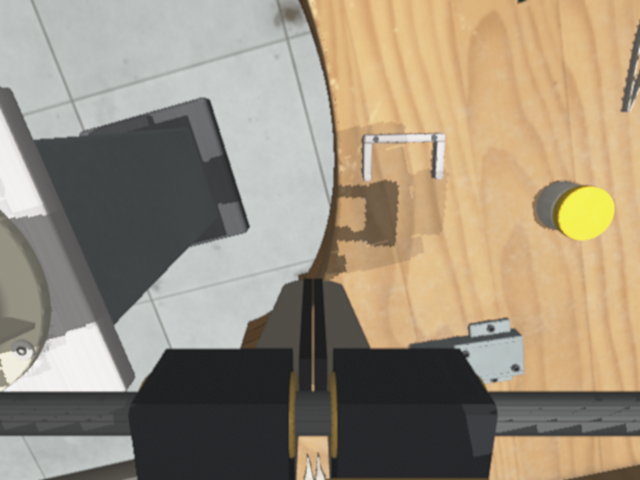

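The wrist view shows the bay at about (363–443, 133–179), squared to the tool, the jar at (583,212) and the feeder tail at (490,350); the magazine is hidden by the gripper. I'll back off to see it.

>>> drive_tool(targets=[[[-0.8,0.25,0],[0,0,0]],[[-0.8,0.25,0],[0,0,0]],[[-0.8,0.25,0],[0,0,0]]])

```text
time: 2.82
tool_pos: [0.3971, -0.1018, 0.405]
eef_rot: [3.14, 0.002, 1.314]
force: [-0.4, 0.3, 0.2]
grip_width: 0.0003
grip_force: 0.0
```

>>> drive_tool(targets=[[[-0.8,0.25,0],[0,0,0]],[[-0.8,0.25,0],[0,0,0]],[[-0.8,0.25,0],[0,0,0]],[[-0.8,0.25,0],[0,0,0]]])

```text
time: 3.15
tool_pos: [0.4005, -0.1828, 0.4045]
eef_rot: [-3.141, -0.0, 1.312]
force: [0.8, 0.1, 0.5]
grip_width: 0.0008
grip_force: 0.0
```

```bash
python3 - <<'E'
from h import *
snap('wrist','w2')
a=cv2.imread('pics/w1.png')[110:210,340:460];b=cv2.imread('pics/w2.png')[150:330,320:500]
cv2.imwrite('pics/c3.png',np.hstack([cv2.resize(a,(400,333),interpolation=2),np.zeros((333,4,3),np.uint8),cv2.resize(b[:150],(396,333),interpolation=2)]))
print(env.sense()['tool_pos'],proj('w2',np.array((.464,-.209,.05))))
E
```

```text
[ 0.40032083 -0.18158494  0.40440247] [397.36135182 225.0959864 ]
```

View pics/w2.png

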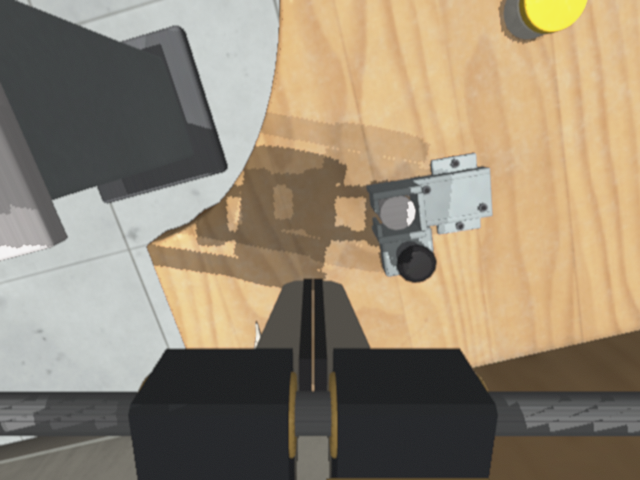

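```bash
python3 - <<'E'
from h import *
a=cv2.imread('pics/w1.png')[115:195,345:465];cv2.imwrite('pics/c4.png',cv2.resize(a,None,fx=6,fy=6,interpolation=2))
E
```

```text
(no output)
```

View pics/c4.png

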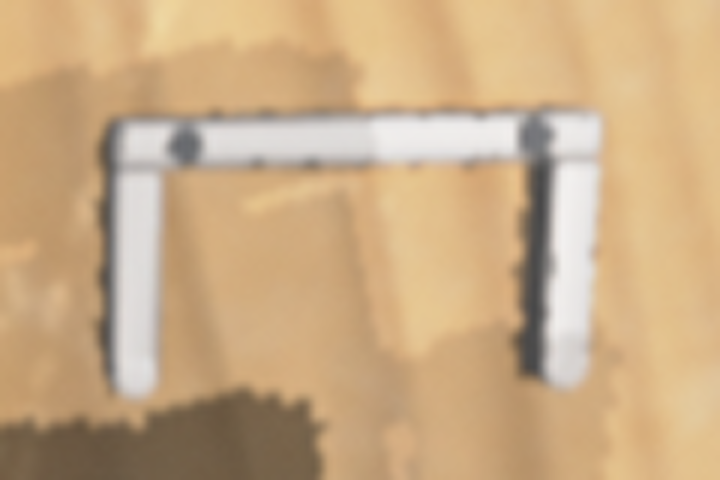

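The wrist view w2 shows the plunger head at (416,263), the blank in the magazine at (398,211) and the tail end at (490,168)–(491,213). In crop c4 (w1) the bay's top inner corners are (162,163) and (552,155) and its tips (136,397) and (567,388).

```bash
python3 - <<'E'
from h import *
B=lambda u,v:('w1',(345+(u+.5)/6-.5,115+(v+.5)/6-.5))
C=lambda u,v:('s1',(270+(u+.5)/6-.5,215+(v+.5)/6-.5)); D=lambda u,v:('d1',(270+(u+.5)/4.7-.5,200+(v+.5)/4.7-.5))
p=[atz(*B(*q),.014) for q in [(162,163),(552,155),(136,397),(567,388)]]
for x in p: print(x.round(4))
m=(p[0]+p[1])/2; t=(p[2]+p[3])/2; d=(p[1]-p[0])[:2]; print(np.linalg.norm(d),np.linalg.norm(m-t)); 
yaw=np.arctan2(d[0],-d[1]); print('yaw lat',np.degrees(yaw),'yaw ax',np.degrees(np.arctan2(*(m-t)[1::-1])))
print('bay',(m[:2]-.015*np.array([np.cos(yaw),np.sin(yaw)])).round(4))
print('tri LB',tri(B(113,120),C(90,203),D(38,224)).round(4))
w=('w2',(416,263));print('pl',atz(*w,.056),tri(w,C(627,324),D(609,395)),tri(w,C(627,324)))
for q,z in [((369,187),.046),((490,168),.017),((491,213),.017),((433,176),.017)]: print(q,atz('w2',q,z).round(4))
print('blank',tri(('w2',(398,211)),C(528,322),D(508,388)).round(4),atz('w2',(398,211),.036))
E
```

```text
[0.4551 0.0282 0.014 ]
[0.5094 0.015  0.014 ]
[ 0.444  -0.0036  0.014 ]
[ 0.5056 -0.0185  0.014 ]
0.05590462822026185 0.03355581968087143
yaw lat 76.32841645039073 yaw ax 77.17494666763686
bay [0.4787 0.0071]
tri LB [0.4518 0.0342 0.0122]
pl [ 0.47150373 -0.24284399  0.056     ] [ 0.4727131  -0.24472577  0.05289082] [ 0.47219022 -0.24435248  0.05262644]
(369, 187) [ 0.4488 -0.1731  0.046 ]
(490, 168) [ 0.5566 -0.1893  0.017 ]
(491, 213) [ 0.5517 -0.2293  0.017 ]
(433, 176) [ 0.5075 -0.1835  0.017 ]
blank [ 0.4691 -0.2015  0.0375] [ 0.46892899 -0.20123518  0.036     ]
```

>>> drive_tool(targets=[[[-0.42,0.86,0.4],[0,0,0]],[[-0.42,0.86,0.4],[0,0,0]],[[-0.42,0.86,0.4],[0,0,0]],[[-0.42,0.86,0.9],[0,0,0]],[[-0.42,0.86,0.9],[0,0,0]],[[-0.42,0.86,0.9],[0,0,0]],[[-0.42,0.86,0.9],[0,0,0]]])

```text
time: 3.78
tool_pos: [0.4727, -0.2425, 0.3149]
eef_rot: [-3.14, -0.001, 1.316]
force: [-0.2, -0.1, 0.2]
grip_width: 0.0005
grip_force: 0.0
```

>>> drive_tool(targets=[[[0,0,0.3],[0,0,0]],[[0,0,0.5],[0,0,0]],[[0,0,0.55],[0,0,0]],[[0,0,0.55],[0,0,0]],[[0,0,0.55],[0,0,0]]])

```text
time: 4.2
tool_pos: [0.4733, -0.2438, 0.2614]
eef_rot: [3.14, 0.0, 1.315]
force: [-0.1, -1.0, -0.4]
grip_width: 0.0005
grip_force: 0.0
```

```bash
python3 - <<'E'
from h import *
snap('scene','s2');snap('side','d2')
print(env.sense()['tool_pos'],env.sense()['force'],env.finger_overhang)
a=cv2.imread('pics/s2.png')[200:310,310:450];b=cv2.imread('pics/d2.png')[210:320,330:470]
cv2.imwrite('pics/c5.png',cv2.resize(np.hstack([a,b]),None,fx=2.85,fy=2.85,interpolation=2))
E
```

```text
[ 0.47343693 -0.24407599  0.26156267] [0.11085752 0.83562777 0.07901873] 0.1901
```

View pics/c5.png

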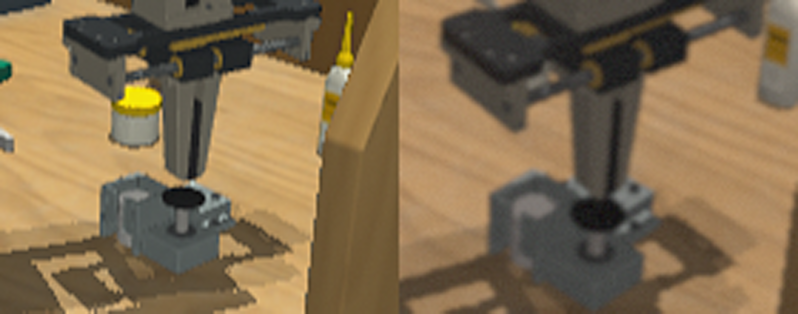

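The fingertips stand centred about 15 mm above the head. Pressing slowly.

>>> drive_tool(targets=[[[0,0,0.1],[0,0,0]],[[0,0,0.15],[0,0,0]],[[0,0,0.18],[0,0,0]],[[0,0,0.21],[0,0,0]],[[0,0,0.24],[0,0,0]],[[0,0,0.27],[0,0,0]],[[0,0,0.3],[0,0,0]],[[0,0,0.33],[0,0,0]],[[0,0,0.35],[0,0,0]],[[0,0,0.36],[0,0,0]],[[0,0,0.36],[0,0,0]],[[0,0,0.36],[0,0,0]]])

```text
time: 5.3
tool_pos: [0.4733, -0.2442, 0.2245]
eef_rot: [3.14, 0.0, 1.314]
force: [-0.5, 1.3, 12.5]
grip_width: 0.0005
grip_force: 6.2
```

>>> drive_tool(targets=[[[0,0,0.01],[0,0,0]],[[0,0,0.015],[0,0,0]],[[0,0,0.02],[0,0,0]],[[0,0,0.02],[0,0,0]]])

```text
time: 5.63
tool_pos: [0.4733, -0.2442, 0.2243]
eef_rot: [3.14, 0.0, 1.314]
force: [-8.2, 4.2, 37.5]
grip_width: 0.0007
grip_force: 18.8
```

Hard stop reached. Now up.

>>> drive_tool(targets=[[[0,0,-0.05],[0,0,0]],[[0,0,-0.1],[0,0,0]],[[0,0,-0.15],[0,0,0]],[[0,0,-0.2],[0,0,0]],[[0,0,-0.25],[0,0,0]],[[0,0,-0.3],[0,0,0]],[[0,0,-0.6],[0,0,0]],[[0,0,-1],[0,0,0]],[[0,0,-1],[0,0,0]],[[0,0,-1],[0,0,0]]], jaw=0.73)

```text
time: 6.47
tool_pos: [0.473, -0.2441, 0.3233]
eef_rot: [3.139, 0.001, 1.314]
force: [0.0, -0.1, -0.8]
grip_width: 0.0128
grip_force: 0.0
```

>>> drive_tool(targets=[[[-0.6,-0.7,-0.5],[0,0,0]],[[-0.6,-0.7,-0.5],[0,0,0]],[[-0.6,-0.7,-0.5],[0,0,0]],[[-0.6,-0.7,-0.5],[0,0,0]],[[-0.6,-0.7,-0.5],[0,0,0]]])

```text
time: 6.88
tool_pos: [0.389, -0.2843, 0.371]
eef_rot: [-3.141, -0.001, 1.312]
force: [0.1, 0.4, 0.1]
grip_width: 0.0123
grip_force: 0.0
```

```bash
python3 - <<'E'
from h import *
snap('wrist','w3');print(env.sense()['tool_pos'],env.sense()['grip_width'],proj('w3',np.array([.416,-.195,.012])))
cv2.imwrite('pics/c6.png',cv2.resize(cv2.imread('pics/w3.png')[100:380,240:640],None,fx=2,fy=2,interpolation=2))
E
```

```text
[ 0.389633   -0.28397104  0.37063861] 0.012475845128910071 [318.89714575  94.05882306]
```

View pics/c6.png

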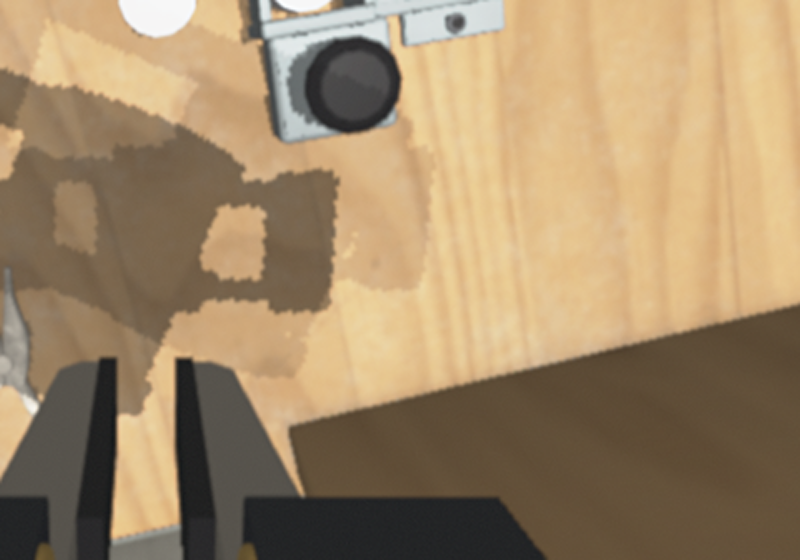

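The plunger is up and the blank is out, near (318,102) in w3. I'll fit its centre by code.

```bash
python3 - <<'E'
from h import *
im=cv2.imread('pics/w3.png');h=cv2.cvtColor(im,cv2.COLOR_BGR2HSV)
m=((h[...,1]<40)&(h[...,2]>200)).astype(np.uint8)
n,l,s,c=cv2.connectedComponentsWithStats(m)
for i in range(1,n):
    if s[i,4]>150: print(s[i],c[i].round(1),atz('w3',c[i],.012).round(4))
E
```

```text
[ 179    0   48   62 1652] [202.   21.2] [ 0.346  -0.1241  0.012 ]
[ 365   19  142   99 6095] [454.8  67.2] [ 0.5197 -0.2027  0.012 ]
[ 372   63   41   43 1381] [391.7  83.8] [ 0.4714 -0.202   0.012 ]
[ 299   77   39   42 1274] [318.2  97.5] [ 0.4148 -0.1973  0.012 ]
[443  99  49  23 622] [467.1 109.7] [ 0.5237 -0.2354  0.012 ]
[377 110  58  58 531] [398.3 128.9] [ 0.4695 -0.2359  0.012 ]
[   0  140  112  109 8834] [ 46.  191.3] [ 0.1825 -0.2107  0.012 ]
[ 96 163  23  41 441] [107.5 181.6] [ 0.2339 -0.2161  0.012 ]
[ 112  205   68  143 1759] [146.  277.6] [ 0.2341 -0.3019  0.012 ]
[    0   221   164   170 20395] [ 71.4 309.9] [ 0.1596 -0.3137  0.012 ]
[221 289  19  59 415] [227.7 320.8] [ 0.2895 -0.359   0.012 ]
```

>>> drive_tool(targets=[[[0.52,0.02,0.3],[0,0,0]],[[0.52,0.02,0.6],[0,0,0]],[[0.52,0.02,0.9],[0,0,0]],[[0.52,0.02,0.9],[0,0,0]],[[0.52,0.02,0.9],[0,0,0]]])

```text
time: 7.35
tool_pos: [0.405, -0.2334, 0.2799]
eef_rot: [-3.136, -0.001, 1.316]
force: [0.6, 0.1, 0.4]
grip_width: 0.0121
grip_force: 0.0
```

>>> drive_tool(targets=[[[0,0,0.3],[0,0,0]],[[0,0,0.5],[0,0,0]],[[0,0,0.7],[0,0,0]],[[0,0,0.8],[0,0,0]],[[0,0,0.83],[0,0,0]],[[0,0,0.83],[0,0,0]],[[0,0,0.83],[0,0,0]]])

```text
time: 7.93
tool_pos: [0.4056, -0.2348, 0.1997]
eef_rot: [3.14, 0.0, 1.314]
force: [0.4, 0.9, 0.3]
grip_width: 0.0125
grip_force: 0.0
```

```bash
python3 - <<'E'
from h import *
s=env.sense();print(s['tool_pos'],s['eef_rot'],s['force'])
y=s['eef_rot'][2];R=np.array([[np.cos(y),np.sin(y)],[np.sin(y),-np.cos(y)]])
for n,p in [('blank',(.4148,-.197)),('bay',(.4787,.0071))]: print(n,(R@(np.array(p)-s['tool_pos'][:2])).round(4))
E
```

```text
[ 0.40558533 -0.23481899  0.19974198] [3.14023565e+00 3.75051148e-04 1.31392934e+00] [0.36588398 0.87825335 0.31279205]
blank [ 0.0389 -0.0007]
bay [0.2526 0.0093]
```

>>> drive_tool(targets=[[[0,0,0.04],[0,0,0]],[[0.05,0,0.04],[0,0,0]],[[0.1,0,0.04],[0,0,0]],[[0.15,0,0.04],[0,0,0]],[[0.2,0,0.04],[0,0,0]],[[0.25,0,0.04],[0,0,0]],[[0.3,0,0.04],[0,0,0]],[[0.35,0.01,0.04],[0,0,0]],[[0.4,0.01,0.04],[0,0,0]],[[0.45,0.02,0.04],[0,0,0]],[[0.5,0.02,0.04],[0,0,0]],[[0.55,0.03,0.04],[0,0,0]],[[0.6,0.03,0.04],[0,0,0]],[[0.65,0.04,0.04],[0,0,0]],[[0.7,0.04,0.04],[0,0,0]],[[0.75,0.05,0.04],[0,0,0]],[[0.8,0.05,0.04],[0,0,0]],[[0.83,0.05,0.04],[0,0,0]],[[0.83,0.05,0.04],[0,0,0]]])

```text
time: 9.52
tool_pos: [0.4309, -0.1548, 0.1947]
eef_rot: [-3.141, -0.0, 1.315]
force: [-0.4, -0.1, 0.5]
grip_width: 0.0127
grip_force: 0.0
```

```bash
python3 - <<'E'
from h import *
snap('wrist','w4');snap('scene','s4');snap('side','d4');s=env.sense();print(s['tool_pos'],s['eef_rot'],s['force'])
y=s['eef_rot'][2];R=np.array([[np.cos(y),np.sin(y)],[np.sin(y),-np.cos(y)]])
im=cv2.imread('pics/w4.png');h=cv2.cvtColor(im,cv2.COLOR_BGR2HSV)
pr=s['tool_pos'][:2]+.0237*R[0];q=proj('w4',np.append(pr,.012));print('pred',q)
m=((h[...,1]<45)&(h[...,2]>150)).astype(np.uint8)
n,l,st,c=cv2.connectedComponentsWithStats(m)
for i in range(1,n):
    if st[i,4]>150: p=atz('w4',c[i],.012);print(st[i],c[i].round(1),p.round(4),'tool',(R@(p[:2]-s['tool_pos'][:2])).round(4))
print('bay',(R@(np.array((.4787,.0071))-s['tool_pos'][:2])).round(4))
E
```

```text
[ 0.43085712 -0.15538862  0.19468121] [-3.14155830e+00  1.75736426e-05  1.31419349e+00] [-0.44657068 -0.45885287  0.61389696]
pred [316.29621473 251.80672685]
[   0    0  180  115 7516] [100.4  25.3] [ 0.3843 -0.032   0.012 ] tool [ 0.1076 -0.0764]
[    0   210   158   178 16050] [ 63.  286.7] [ 0.3309 -0.1204  0.012 ] tool [ 0.0084 -0.1055]
[ 278  218   70   68 3726] [312.7 251.5] [ 0.4355 -0.1319  0.012 ] tool [ 0.0239 -0.0015]
[ 515  275   83   40 1946] [558.2 294.5] [ 0.5302 -0.1764  0.012 ] tool [0.0049 0.1014]
[ 516  311  116   80 7413] [577.4 354. ] [ 0.5355 -0.2069  0.012 ] tool [-0.0232  0.1143]
bay [0.1693 0.005 ]
```

The blank is nested at the predicted offset. Continuing.

>>> drive_tool(targets=[[[0.05,0,0],[0,0,0]],[[0.1,0.01,0],[0,0,0]],[[0.15,0.01,0],[0,0,0]],[[0.2,0.02,0],[0,0,0]],[[0.25,0.02,0],[0,0,0]],[[0.3,0.03,0],[0,0,0]],[[0.35,0.03,0],[0,0,0]],[[0.4,0.04,0],[0,0,0]],[[0.45,0.04,0],[0,0,0]],[[0.5,0.05,0],[0,0,0]],[[0.55,0.05,0],[0,0,0]],[[0.6,0.06,0],[0,0,0]],[[0.65,0.06,0],[0,0,0]],[[0.7,0.06,0],[0,0,0]],[[0.75,0.06,0],[0,0,0]],[[0.8,0.06,0],[0,0,0]],[[0.85,0.06,0],[0,0,0]],[[0.9,0.06,0],[0,0,0]],[[0.95,0.06,0],[0,0,0]],[[0.95,0.06,0],[0,0,0]]])

```text
time: 11.33
tool_pos: [0.461, -0.0643, 0.1947]
eef_rot: [3.141, -0.0, 1.315]
force: [0.0, -0.2, 0.7]
grip_width: 0.0122
grip_force: 0.0
```

```bash
python3 - <<'E'
from h import *
snap('wrist','w5');s=env.sense();print(s['tool_pos'],s['force'])
y=s['eef_rot'][2];R=np.array([[np.cos(y),np.sin(y)],[np.sin(y),-np.cos(y)]])
print('bay',(R@(np.array((.4787,.0071))-s['tool_pos'][:2])).round(4))
im=cv2.imread('pics/w5.png')
cv2.imwrite('pics/c7.png',cv2.resize(im[110:360,150:480],None,fx=2.4,fy=2.4,interpolation=2))
E
```

```text
[ 0.4609318  -0.06457453  0.194707  ] [ 0.05421593 -0.16744888  0.04975638]
bay [ 0.0738 -0.001 ]
```

View pics/c7.png

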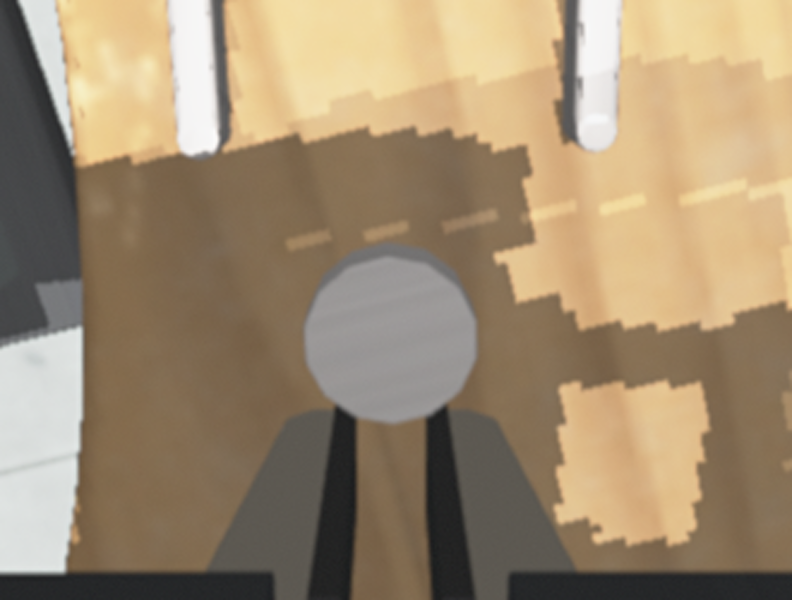

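The blank at (390,335) is nested between the fingertips and centred between the bay walls at 225 and 562. About 50 mm remain.

>>> drive_tool(targets=[[[0.05,0,0],[0,0,0]],[[0.1,0,0],[0,0,0]],[[0.15,0,0],[0,0,0]],[[0.2,0,0],[0,0,0]],[[0.25,0,0],[0,0,0]],[[0.3,0,0],[0,0,0]],[[0.35,0,0],[0,0,0]],[[0.4,0,0],[0,0,0]],[[0.43,0,0],[0,0,0]],[[0.46,0,0],[0,0,0]],[[0.48,0,0],[0,0,0]],[[0.48,0,0],[0,0,0]]])

```text
time: 12.38
tool_pos: [0.4731, -0.0183, 0.1947]
eef_rot: [3.142, -0.0, 1.314]
force: [-0.2, -0.7, 0.0]
grip_width: 0.0122
grip_force: 0.0
```

>>> drive_tool(targets=[[[0.01,0,0],[0,0,0]],[[0.01,0,0],[0,0,0]],[[0.02,0,0],[0,0,0]],[[0.02,0,0],[0,0,0]]])

```text
time: 12.72
tool_pos: [0.4735, -0.0167, 0.1947]
eef_rot: [3.142, 0.0, 1.314]
force: [0.1, 0.3, -0.3]
grip_width: 0.0125
grip_force: 0.0
```

>>> drive_tool(targets=[[[0.01,0,0],[0,0,0]],[[0.01,0,0],[0,0,0]],[[0.02,0,0],[0,0,0]],[[0.02,0,0],[0,0,0]]])

```text
time: 13.05
tool_pos: [0.4738, -0.015, 0.1946]
eef_rot: [-3.141, 0.001, 1.315]
force: [-0.7, -6.1, 0.1]
grip_width: 0.0124
grip_force: 2.3
```

Force shows the stop is reached. Retract and check.

>>> drive_tool(targets=[[[-0.1,0,0],[0,0,0]],[[-0.3,0,0],[0,0,0]],[[-0.6,0,-0.3],[0,0,0]],[[-0.8,0,-0.6],[0,0,0]],[[-0.8,0,-1],[0,0,0]],[[-0.8,0,-1],[0,0,0]],[[-0.8,0,-1],[0,0,0]],[[-0.8,0,-1],[0,0,0]]])

```text
time: 13.72
tool_pos: [0.4533, -0.0922, 0.2944]
eef_rot: [3.141, -0.0, 1.314]
force: [-0.9, 0.3, 0.3]
grip_width: 0.0123
grip_force: 0.0
```

```bash
python3 - <<'E'
from h import *
snap('wrist','w6');snap('side','d6');snap('scene','s6')
q=proj('w6',np.array([.4787,.0071,.012]));print(q)
h=cv2.cvtColor(cv2.imread('pics/w6.png'),cv2.COLOR_BGR2HSV)
x,y=q.astype(int)
m=(h[...,1]<45).astype(np.uint8); d=cv2.distanceTransform(m,cv2.DIST_L2,5)
r=d[y-30:y+30,x-30:x+30]; i=np.unravel_index(r.argmax(),r.shape);c=(x-30+i[1],y-30+i[0])
p=atz('w6',c,.012);print(c,r.max(),p.round(4))
u=np.radians(76.5);e=p[:2]-[.4787,.0071];print('bay frame',e@[np.cos(u),np.sin(u)],e@[-np.sin(u),np.cos(u)])
g=h[...,1];print('column sat through blank',g[y-45:y+30:3,c[0]])
# bystanders / plunger unchanged?
for a,b in (('s1','s6'),('d1','d6')):
    A,B=(cv2.imread(f'pics/{k}.png') for k in (a,b));D=cv2.absdiff(A,B).max(2)
    hs=cv2.cvtColor(A,cv2.COLOR_BGR2HSV);hb=cv2.cvtColor(B,cv2.COLOR_BGR2HSV)
    for n,f in (('yellow',lambda z:(abs(z[...,0].astype(int)-28)<4)&(z[...,1]>200)),('green',lambda z:(abs(z[...,0].astype(int)-80)<8)&(z[...,1]>120)),('black',lambda z:z[...,2]<45)):
        o=[]
        for z in (hs,hb):
            w=f(z); w=w.copy(); w[:180]=0;w[330:]=0;w[:,:270]=0;w[:,420:]=0
            o.append((np.argwhere(w).mean(0).round(1) if w.any() else None,w.sum()))
        print(a,n,o)
E
```

```text
[313.55937555  69.84032585]
(np.int64(313), np.int64(70)) 25.165895 [0.4784 0.0071 0.012 ]
bay frame -7.996974763257188e-05 0.0003282952934043076
column sat through blank [97 95 41  3  2  2 12  2  0  0  0  0  0  0  0  0  0  0  0  0  0  0  0  0
  1]
s1 yellow [(array([234.9, 357.4]), np.int64(140)), (array([235. , 357.4]), np.int64(141))]
s1 green [(array([223.3, 302.7]), np.int64(173)), (array([223.1, 301.3]), np.int64(148))]
s1 black [(array([269.1, 373.5]), np.int64(64)), (array([201.4, 321.4]), np.int64(631))]
d1 yellow [(array([222. , 372.4]), np.int64(122)), (array([222.3, 372.3]), np.int64(122))]
d1 green [(array([199.6, 298.2]), np.int64(91)), (array([201.1, 301. ]), np.int64(73))]
d1 black [(array([285.6, 399.3]), np.int64(146)), (array([213.6, 337.8]), np.int64(654))]
```

```bash
python3 -c "
from cell import env
print(env.job_done())"
```

```text
the job is handed in; nothing more can be done
None
```

The job is handed in at about 14 s of the 64 s allowed; the hand-in gave no verdict. I pressed the plunger once to its stop and it came back up, then pushed the one ejected blank into the bay, where it measures within 1 mm of lying against the end stop. The jar has not moved, and nothing touched the wax block or pliers, though I did not re-measure those two or the blanks left in the feeder.

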